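# Fill one tablet tray and stack the emptied one

### The job

The three-pocket wooden trays of white borax tablets are to be consolidated. Move the single tablet from the tray that has only one left into the free pocket of the tray that lacks one, so that it lies flat in the pocket and that tray is full; then stack the emptied tray squarely on top of the two empty trays that are stacked already. Do not shift the tray being filled or the stack.

Things in the scene. Friction and masses are not known exactly. Their poses are not given: they have to be found in the camera images.
- tablet: white round borax tablet, 43 mm diameter, 15 mm high, 30 g: the only tablet in its tray. Origin at the centre of its underside, z up. It lies on the pocket's floor 14 mm over the bench, so its top is 29 mm over the bench and its upper 9 mm stand clear of the tray's rim (rim 20 mm over the bench).
- last_tray: tray with one tablet left: plain brown wood, three square pockets in a row, 192 (own x) x 64 x 20 mm, 200 g, loose; origin at the centre of its underside, z up, x along the row. Pockets 56 x 56 mm, 6 mm deep, floor 14 mm over the underside, at x = -62, 0, +62 mm; outer long walls 4 mm, cross walls 6 mm thick. Its tablet lies loose in the pocket at x = +62 mm. Grip it across its 64 mm width.
- filling_tray: tray that lacks one tablet, of the same kind: 192 (own x) x 64 x 20 mm, 260 g with two tablets, loose; origin at the centre of its underside, z up, x along the row. The pocket centred at x = -62 mm, y = 0 (end nearer the robot) is free: 56 x 56 mm, 6 mm deep, floor 14 mm over the underside. Those at x = 0 and +62 mm each hold a tablet, bedded fast in its pocket, that stays with the tray.
- empty_upper: upper tray of a stack of two empty trays of the same kind: 192 (own x) x 64 x 20 mm, 200 g, loose; origin at the centre of its underside, z up, x along the row. Its underside is 20 mm and its top 40 mm over the bench; it lies on a like tray, which is loose too.
Not all that is in view belongs to the job. Leave any orange or yellow look-alike of the tablet alone.

How it is judged (in metres and radians):
On the way, in this order (a step that is already met when the one before it is completed fails the run):
1. the tablet lies flat in the free pocket (x of tablet in the frame of filling_tray between -0.074 and -0.05 m and y of tablet in the frame of filling_tray between -0.012 and 0.012 m and z of tablet in the frame of filling_tray between 0.011 and 0.017 m and angle between tablet's own z axis and vertical below 0.15 rad), for 0.2 s.
2. the emptied tray lies squarely on the stack (x of last_tray in the frame of empty_upper between -0.02 and 0.02 m and y of last_tray in the frame of empty_upper between -0.02 and 0.02 m and z of last_tray in the frame of empty_upper between 0.017 and 0.023 m and angle between the x axis of last_tray and the x axis of empty_upper, either way round below 0.1745 rad and angle between last_tray's own z axis and vertical below 0.1 rad), for 0.2 s.
At the end, for the whole second after the job is handed in: Tablet flat (8 degrees) on the floor of the formerly free pocket, within 12 mm of its centre each way; emptied tray level on the upper empty tray, within 20 mm each way and 10 degrees; that one still level on the tray below it, the filled tray level on the bench; all at rest (all of step 1 and all of step 2 and linear speed of each of tablet, last_tray below 0.02 m/s and height (world z) of empty_upper between 0.017 and 0.023 m and angle between each of empty_upper, filling_tray's own z axis and vertical below 0.1 rad and height (world z) of filling_tray below 0.004 m); the robot touches nothing.
It fails at once if the tray being filled is shifted by more than 30 mm (distance of filling_tray from where it was at the start of the episode above 0.03 m).
It fails at once if the stack of empty trays is shifted by more than 30 mm (distance of empty_upper from where it was at the start of the episode above 0.03 m).
It also fails if it takes over 72 s, if anything falls off the work surface, if the arm or the gripper's body presses on something with over 40 N, if the wrist force passes 120 N, or if a joint passes its speed limit or range.

### The arm

A 6-joint arm with a two-finger parallel gripper is mounted at the origin on a cart in front of the work surface, level with it; the furniture and walls round the work are solid. World frame = base frame: x ahead of the robot, y to its left, z up, the work surface at z = 0. Lengths are in m, angles in degrees, forces in N, time in s.
With the tool pointing down it reaches from about 0.325 to 0.85 m from the base axis. Payload 15.5 kg.
Tool frame: the origin (TCP) lies at the very end of the fingers, on their centre line; the grasp point (between the pads) lies arm.grip_depth behind it (arm.grip_depth is the distance from the TCP to the grasp point, in m); z points along the fingers, y is the direction in which the jaws open and shut (so a half turn about z gives the same grasp; the last joint's range is limited). The gripper opens to 91 mm and grips with 3 to 60 N. Pads are 32 mm wide; open, the fingers measure 118 mm over their backs; the gripper's body (76 mm by 178 mm) begins 60 mm behind the grasp point.
Start: joints at [70.789, 28.281, 77.091, -0, 74.628, -5.472], TCP at [0.148, 0.607, 0.214] pointing down, gripper open.
Joint ranges: [-166.48, 166.48], [-47.26, 123.95], [12.59, 153.08], [-70.14, 250.14], [6.76, 159.57], [-176.63, 176.63]. Speed limits (degrees/s): [108.29, 108.29, 147.25, 172.46, 172.46, 172.46].

### API

Orientations are given as a 3x3 rotation matrix whose columns are the frame's x, y, z axes.
In Python, from rig import arm gives the robot as it stands. Calls block until the motion is done:
- arm.move_to(position, orientation): joint-space move of the TCP to a pose.
- arm.move_l(position, orientation=None, feed=0.15): straight line of the TCP; orientation=None keeps the orientation; feed is the mean speed in m/s.
- arm.move_joints(angles): joint-space move.
- arm.grip(opening): finger opening in m; the grip force is fixed at half the most; returns when the fingers have stopped.
- arm.sleep(seconds).
- arm.solve_ik(position, orientation): joint angles nearest the present ones, or None.
- arm.snapshot(name): name is "side" or "top"; returns the picture (384x512x3 uint8, red, green, blue); there is no depth.
- arm.get_calibration(name): a dict with "intrinsics" (3x3 intrinsics, pixels), "cam_to_world" (4x4, takes a point from camera to world coordinates). Camera axes: x right, y down, z forward; pixel columns grow to the right and rows downward; lengths in m; the calibration is good to about 2 mm. A picture is of the moment at which its call begins. get_calibration takes no time and is no camera call.
A pose or a line that the arm cannot do raises arm.Unreachable and nothing moves.
- arm.sign_off(): hands the job in, once; it reports no verdict.
Readings, each from a call of its own:
- arm.current_t(): time.
- arm.current_joint_positions(): joint angles.
- arm.current_dq(): joint speeds.
- arm.current_tau(): joint torques, N m.
- arm.current_ee_pos(): TCP position.
- arm.current_tool_rot(): TCP orientation.
- arm.current_force(): force on the tool from outside, world axes, zero at the start.
- arm.current_torque(): the same for the moment, N m.
- arm.current_width(): finger opening in m.
Only numpy, scipy, OpenCV 4.12 (cv2) and the standard library are available. Lean on these libraries where they do the work, as an engineer would, in place of code of your own. Each camera call takes 0.05 s, during which the arm holds its last target.

## Working session

There is one attempt and no reset: what is moved stays moved. The work goes in short steps, each a Python script; the robot and the scene stay as the last script left them, time stands still between calls to the robot, and variables do not carry over. Pictures are saved under pics/ and viewed, and the job is handed in when it is done.

```bash
mkdir -p pics; ls; python3 - <<'E'
from rig import arm
import cv2,numpy as np
for n in("top","side"):
    im=arm.snapshot(n); cv2.imwrite(f"pics/{n}0.png",im[:,:,::-1])
    c=arm.get_calibration(n); print(n,np.round(c["intrinsics"],1).tolist(),np.round(c["cam_to_world"],3).tolist())
print(arm.grip_depth,arm.current_tool_rot(),arm.current_t())
E
```

```text
pics
top [[440.2, 0.0, 251.5], [0.0, 440.2, 195.4], [0.0, 0.0, 1.0]] [[0.024, -0.983, 0.182, 0.404], [-1.0, -0.025, 0.001, -0.019], [0.004, -0.181, -0.983, 1.088], [0.0, 0.0, 0.0, 1.0]]
side [[365.3, 0.0, 260.3], [0.0, 365.3, 191.8], [0.0, 0.0, 1.0]] [[0.725, 0.52, -0.451, 0.982], [0.689, -0.547, 0.477, -0.455], [0.001, -0.656, -0.755, 0.689], [0.0, 0.0, 0.0, 1.0]]
0.0188 [[-9.71388789e-01  2.37494608e-01 -3.62114682e-04]
 [ 2.37494857e-01  9.71388270e-01 -1.01072082e-03]
 [ 1.11713210e-04 -1.06780325e-03 -9.99999424e-01]] 0.1
```

View pics/top0.png

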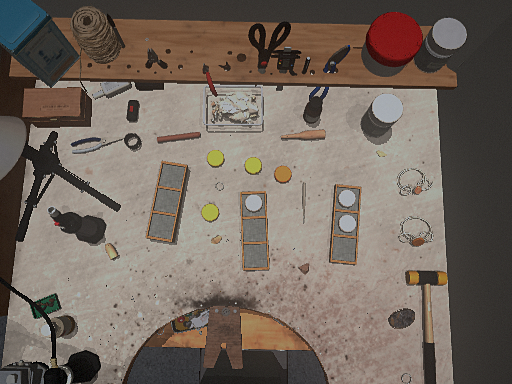

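View pics/side0.png

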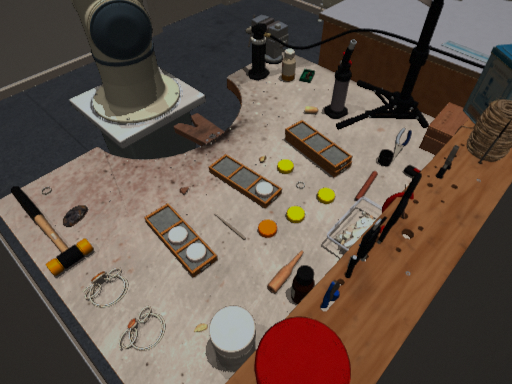

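Candidates in the top view are the whites at (254,203), (347,198) and (348,223), yellows at (215,158), (253,165) and (210,212), and orange at (283,174). I choose (254,203), the lone white tablet in the middle tray. The filling tray is on the right with its free pocket at about (344,247), and the stack is on the left at about (168,201).

```bash
cat > h.py <<'E'
import cv2,numpy as np
from rig import arm
def ray(n,uv,z):
    c=arm.get_calibration(n);K=np.array(c["intrinsics"]);T=np.array(c["cam_to_world"])
    uv=np.atleast_2d(uv).astype(float)
    d=np.c_[uv,np.ones(len(uv))]@np.linalg.inv(K).T@T[:3,:3].T
    o=T[:3,3]; return o+d*((z-o[2])/d[:,2])[:,None]
def proj(n,p):
    c=arm.get_calibration(n);K=np.array(c["intrinsics"]);T=np.linalg.inv(np.array(c["cam_to_world"]))
    q=(np.atleast_2d(p)@T[:3,:3].T+T[:3,3])@K.T; return q[:,:2]/q[:,2:]
def wood(im):
    h=cv2.cvtColor(im,cv2.COLOR_RGB2HSV)
    return cv2.inRange(h,(3,90,50),(22,255,230))
def white(im):
    h=cv2.cvtColor(im,cv2.COLOR_RGB2HSV)
    return cv2.inRange(h,(0,0,185),(180,40,255))
def trays(n,im,boxes,dump=None):
    w=wood(im); out=[]
    for (x0,y0,x1,y1),z in boxes:
        m=np.zeros_like(w);m[y0:y1,x0:x1]=w[y0:y1,x0:x1]
        k,l,s,_=cv2.connectedComponentsWithStats(m)
        i=1+np.argmax(s[1:,4]); v,u=np.nonzero(l==i)
        P=ray(n,np.c_[u,v],z)[:,:2]
        r=cv2.minAreaRect((P*1000).astype(np.float32)); out.append((r,s[i]))
    return out
E
python3 - <<'E'
from h import *
T=cv2.imread("pics/top0.png")[:,:,::-1].copy();S=cv2.imread("pics/side0.png")[:,:,::-1].copy()
for n,im,B in(("top",T,[((140,150,195,250),.04),((230,180,280,280),.02),((322,175,370,272),.02)]),
              ("side",S,[((278,115,357,178),.04),((202,148,287,212),.02),((137,198,222,280),.02)])):
    for r,s in trays(n,im,B): print(n,np.round(r[0],1),np.round(r[1],1),round(r[2],1),s)
    w=white(im); k,l,s,c=cv2.connectedComponentsWithStats(w)
    for i in range(1,k):
        if 100<s[i,4]<700: print(n,"white",c[i].round(1),s[i,2:],np.round(ray(n,c[i],.029)[0]*1000,1))
a=cv2.resize(T[140:280,140:380],None,fx=3.3,fy=3.3,interpolation=2)
b=cv2.cvtColor(cv2.resize((wood(T)|white(T))[180:280,225:380],None,fx=2,fy=2),cv2.COLOR_GRAY2RGB)
cv2.imwrite("pics/c.png",a[:,:,::-1]);cv2.imwrite("pics/m.png",b)
E
```

```text
top [580.3 187.2] [ 63.8 191.4] 82.1 [146 161  41  81 463]
top [516.9 -26.6] [191.6  63.6] 3.5 [240 191  29  80 465]
top [ 537.9 -249.4] [ 63.5 191.4] 85.4 [330 184  31  81 453]
side [581.7 181.2] [ 79.4 196.2] 82.2 [285 120  67  48 472]
side [518.6 -30.4] [194.6  76.3] 3.9 [209 154  73  51 557]
side [ 540.7 -250.4] [ 67.9 196.9] 85.3 [144 203  73  72 739]
side white [176.8 233.1] [ 17  14 117] [ 537.5 -250.7   29. ]
side white [194.9 249.8] [ 16  14 139] [ 598.9 -250.7   29. ]
```

View pics/c.png

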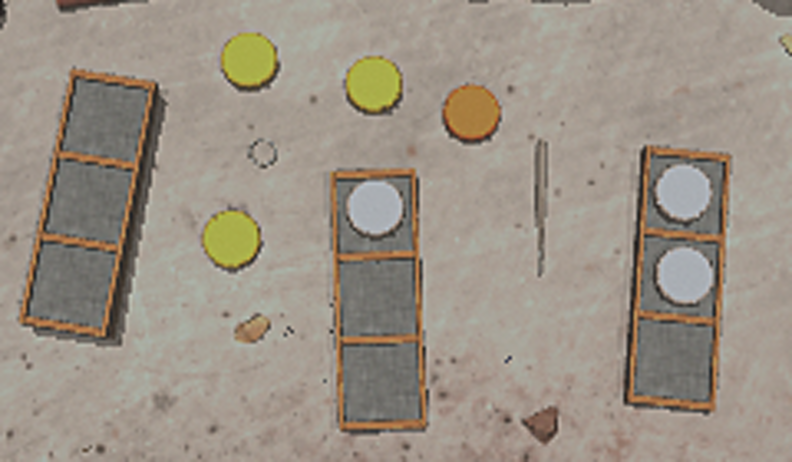

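View pics/m.png

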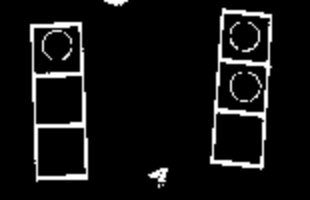

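The crop confirms it: the middle tray has one white tablet in its far pocket at about (254,203) in the full picture. The right tray is free at its near end, and the left stack is empty. The tray rectangles fit 192 x 64 mm well.

```bash
cat >> h.py <<'E'
def Rz(deg,flip=False):
    a=np.radians(deg)+(np.pi if flip else 0); x=np.array([np.cos(a),np.sin(a),0]);z=np.array([0,0,-1.])
    return np.c_[x,np.cross(z,x),z]
E
python3 - <<'E'
from h import *
T=cv2.imread("pics/top0.png")[:,:,::-1].copy();S=cv2.imread("pics/side0.png")[:,:,::-1].copy()
for n,im,B in(("top",T,[(240,190,270,218),(334,186,362,211),(334,211,362,236),(200,203,220,222)]),("side",S,[(250,178,278,198)])):
    h=cv2.cvtColor(im,cv2.COLOR_RGB2HSV)
    for b in B:
        x0,y0,x1,y1=b
        m=np.zeros(h.shape[:2],np.uint8);m[y0:y1,x0:x1]=(im[y0:y1,x0:x1].min(2)>135)*255 if b[0]!=200 else (h[y0:y1,x0:x1,1]>150)*255
        k,l,s,c=cv2.connectedComponentsWithStats(m);i=1+np.argmax(s[1:,4]);print(n,c[i],s[i],np.round(ray(n,c[i],.029 if b[0]!=200 else .015)[0]*1000,1))
print(arm.solve_ik([.578,-.024,.12],Rz(3.5)),arm.solve_ik([.578,-.024,.12],Rz(3.5,True)))
for p,a in(((.476,-.245,.12),-4.6),((.58,.187,.12),-7.9)): print(arm.solve_ik(p,Rz(a,True)))
print(proj("top",[[.537,-.2494,.02]]))
E
```

```text
top [253.12857143 202.26190476] [245 195  17  16 210] [582.7 -22.7  29. ]
top [346.74647887 197.64788732] [339 190  17  17 213] [ 599.9 -251.3   29. ]
top [347.13122172 222.80090498] [339 215  17  17 221] [ 538.  -251.3   29. ]
top [209.61111111 211.75      ] [202 204  17  17  72] [558.7  83.8  15. ]
side [263.85882353 187.66470588] [256 182  17  13 170] [584.3 -23.2  29. ]
[-8.29111160e+00  3.06871216e+01  8.99148464e+01 -2.54444375e-14
  5.93980320e+01  7.82088884e+01] [-8.29111160e+00  3.06871216e+01  8.99148464e+01 -2.54444375e-14
  5.93980320e+01 -1.01791112e+02]
[-3.36270657e+01  2.77929683e+01  9.60244099e+01 -2.54444375e-14
  5.61826218e+01 -1.19027066e+02]
[ 1.22574792e+01  3.28112500e+01  8.53827729e+01 -2.54444375e-14
  6.18059770e+01 -6.98425208e+01]
[[345.56726945 223.65334328]]
```

```bash
python3 - <<'E'
from h import *
b=ray("side",[337,112],0)[0];print("bottle base",b)
for h in(.1,.15,.2,.25,.3): print(h,proj("side",b+[0,0,h]))
try:
    arm.move_l([.148,.607,.34],feed=.2)
except arm.Unreachable as e: print("unr",e)
arm.move_to([.583,-.023,.2],Rz(3.5))
arm.grip(.075)
arm.move_l([.583,-.023,.05],feed=.15)
im=arm.snapshot("side");cv2.imwrite("pics/s1.png",cv2.resize(im[60:260,150:400],None,fx=3,fy=3)[:,:,::-1])
print(arm.current_t(),arm.current_ee_pos(),arm.current_width(),arm.current_force())
E
```

```text
bottle base [0.5165472  0.37955824 0.        ]
0.1 [[342.5501265   83.49461695]]
0.15 [[345.63486626  67.65143064]]
0.2 [[348.95796166  50.58405259]]
0.25 [[352.54814929  32.14489206]]
0.3 [[356.43897852  12.16163986]]
5.2833 [ 0.58359665 -0.02308116  0.05087406] 0.07500977742093316 [0.27803546 0.69721421 0.77572143]
```

View pics/s1.png

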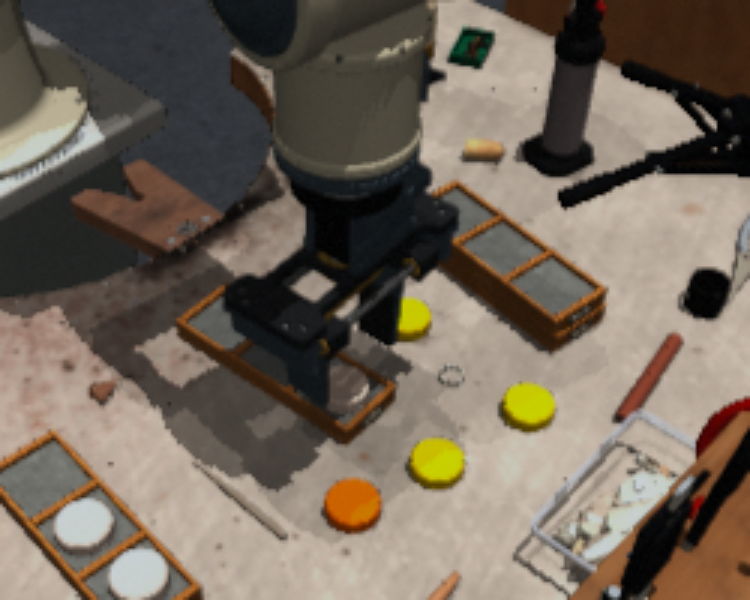

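The open fingers straddle the tablet at about (345,385) in the enlarged crop, clear of the yellow tablets. Descending to grip the upper 9 mm.

```bash
python3 - <<'E'
from h import *
arm.move_l([.583,-.023,.022],feed=.05)
arm.sleep(.2);print(arm.current_ee_pos(),arm.current_force())
arm.grip(.03)
print(arm.current_width(),arm.current_ee_pos(),arm.current_force())
arm.move_l([.583,-.023,.09],feed=.1)
arm.sleep(.2)
print(arm.current_width(),arm.current_t(),arm.current_force())
im=arm.snapshot("side");cv2.imwrite("pics/s2.png",cv2.resize(im[60:260,150:400],None,fx=3,fy=3)[:,:,::-1])
im=arm.snapshot("top");cv2.imwrite("pics/t2.png",im[:,:,::-1])
E
```

```text
[ 0.58318373 -0.02300629  0.02226805] [-0.70278471 -0.61354409 -0.17267425]
0.04173359857407586 [ 0.582998   -0.02299419  0.02203032] [-0.60449295  0.33391644  0.95755095]
0.041687254601495485 7.8417 [ 0.68073464 -0.61111451 -0.92212002]
```

View pics/s2.png

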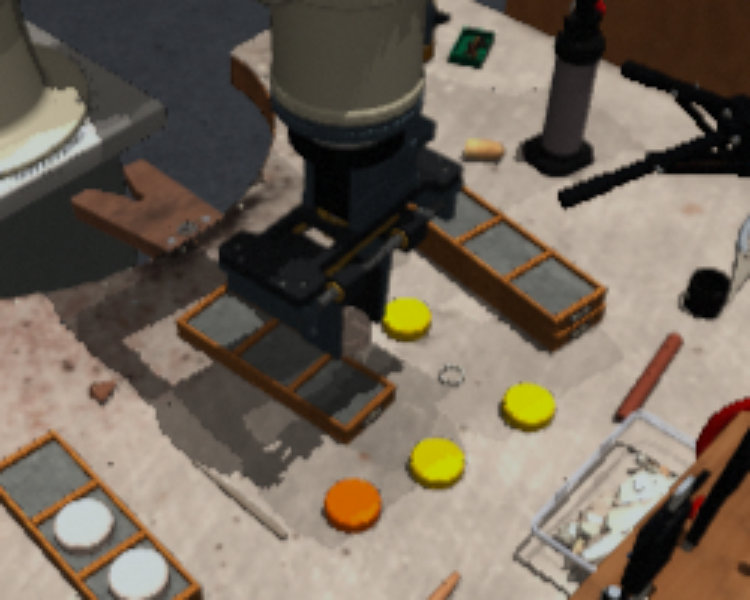

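The tablet is held and its pocket is empty, but it may be tilted about the jaw axis, at about (357,330) in the crop. Looking closer.

```bash
python3 - <<'E'
from h import *
im=arm.snapshot("side")
c=cv2.resize(im[135:205,225:305],None,fx=7,fy=7,interpolation=2).astype(float)
cv2.imwrite("pics/s3.png",np.clip(c*1.6,0,255).astype(np.uint8)[:,:,::-1])
E
```

```text
(no output)
```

View pics/s3.png

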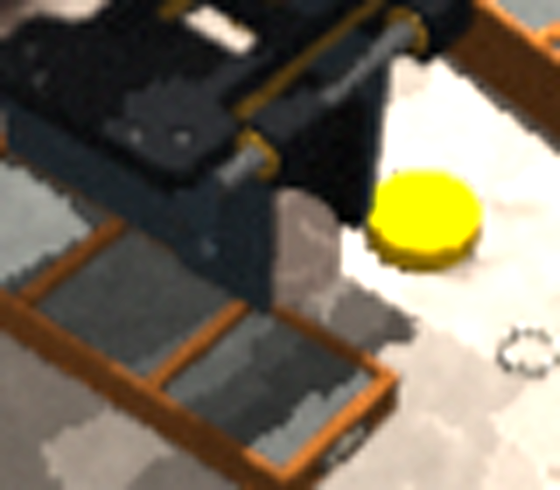

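The tablet looks pivoted about the jaw axis. I'll lift and turn the gripper so the side camera sees between the fingers.

```bash
python3 - <<'E'
from h import *
arm.move_l([.583,-.023,.15],feed=.15)
p=[.53,-.12,.15]
arm.move_to(p,Rz(-47))
im=arm.snapshot("side")
q=proj("side",p)[0];print(q,arm.current_width(),arm.current_t())
x,y=q.astype(int)
c=cv2.resize(im[y-35:y+25,x-40:x+40],None,fx=8,fy=8,interpolation=2).astype(float)
cv2.imwrite("pics/s4.png",np.clip(c*1.6,0,255).astype(np.uint8)[:,:,::-1])
E
```

```text
[214.17106313 161.10751416] 0.041464298322322644 9.3167
```

View pics/s4.png

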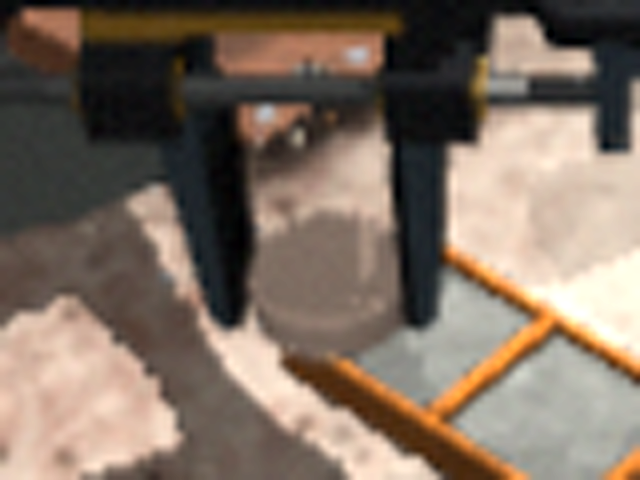

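The view between the fingers shows a near-flat tablet: its top ellipse is about 150 x 115 px, as expected for this camera elevation. It is properly held between the pads. Placing it now.

```bash
python3 - <<'E'
from h import *
p=[.476,-.2452]
R=Rz(-4.6)
arm.move_to(p+[.12],R)
arm.move_l(p+[.05],feed=.15)
arm.move_l(p+[.0225],feed=.04)
arm.sleep(.2);print(arm.current_ee_pos(),arm.current_force(),arm.current_width())
arm.grip(.062)
print(arm.current_force())
arm.move_l(p+[.12],feed=.12)
arm.move_to([.46,-.02,.25],Rz(3.5))
print(arm.current_t())
for n in("top","side"):
    im=arm.snapshot(n);cv2.imwrite(f"pics/{n}5.png",im[:,:,::-1])
a=cv2.imread("pics/top5.png")[140:290,200:400];b=cv2.imread("pics/side5.png")[130:280,120:320]
cv2.imwrite("pics/ab5.png",np.hstack([cv2.resize(a,None,fx=2,fy=2,interpolation=2),cv2.resize(b,None,fx=2,fy=2,interpolation=2)]))
E
```

```text
[ 0.47603533 -0.24522322  0.02247865] [-0.09563885 -0.35786745 -0.31745242] 0.04167571262045427
[0.78013603 0.49961935 0.03261896]
14.4333
```

View pics/ab5.png

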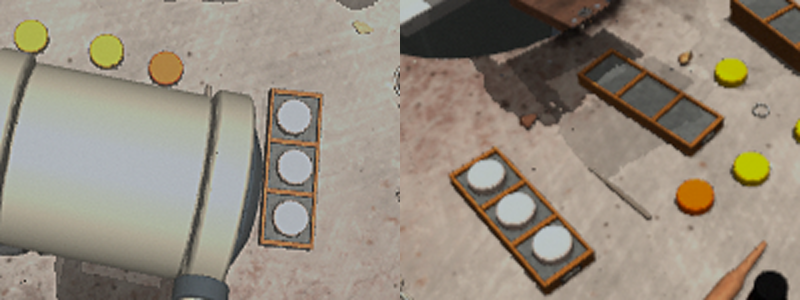

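Both views show the right tray full, with the new tablet flat in its pocket at about (292,217) in the left crop. Next I'll check it numerically and check whether the last tray moved.

```bash
python3 - <<'E'
from h import *
T=cv2.imread("pics/top5.png")[:,:,::-1].copy();S=cv2.imread("pics/side5.png")[:,:,::-1].copy()
def pr(n,o):
    for r,s in o: print(n,np.round(r[0],1),np.round(r[1],1),round(r[2],1))
pr("top",trays("top",T,[((322,175,370,272),.02)]))
pr("side",trays("side",S,[((278,115,357,178),.04),((202,148,287,212),.02),((137,198,222,280),.02)]))
m=np.zeros(T.shape[:2],np.uint8);m[236:262,334:360]=(T[236:262,334:360].min(2)>135)*255
k,l,s,c=cv2.connectedComponentsWithStats(m);i=1+np.argmax(s[1:,4]);P=ray("top",c[i],.029)[0]*1000
a=np.radians(-4.6);d=P[:2]-[537.9,-249.4];print(s[i],P,"in tray",d@[np.cos(a),np.sin(a)],d@[-np.sin(a),np.cos(a)])
E
```

```text
top [ 537.9 -249.4] [ 63.5 191.4] 85.4
side [590.7 180.7] [ 78.6 214.9] 81.2
side [521.7 -30.4] [200.7  76.9] 3.5
side [ 542.6 -250.5] [ 67.8 200.6] 85.3
[337 240  17  18 230] [ 476.24698436 -245.16227894   29.        ] in tray -61.79428445398606 -0.7204346883303933
```

```bash
python3 - <<'E'
from h import *
p=[.517,-.0268]
R=Rz(3.5)
arm.grip(.091)
arm.move_to(p+[.12],R)
arm.move_l(p+[.04],feed=.15)
arm.move_l(p+[.004],feed=.05)
arm.sleep(.2);print(arm.current_ee_pos(),arm.current_force(),arm.current_width())
arm.grip(.05)
print(arm.current_width(),arm.current_force())
arm.move_l(p+[.13],feed=.12)
arm.sleep(.2);print(arm.current_width(),arm.current_force())
q=[.5803,.1865]
arm.move_to(q+[.13],Rz(-7.9))
im=arm.snapshot("side");cv2.imwrite("pics/s6.png",cv2.resize(im[40:240,150:400],None,fx=3,fy=3)[:,:,::-1])
print(arm.current_ee_pos(),arm.current_width(),arm.current_t())
E
```

```text
[ 0.51717417 -0.02683553  0.0042732 ] [-0.38721398  0.16218199 -0.48142789] 0.09094100291842618
0.0639308731317449 [0.19615847 0.5856966  0.3649513 ]
0.06386093193078855 [ 0.43286728  0.05112014 -1.99990004]
[0.58009281 0.18553815 0.12984688] 0.06446727555031365 20.4083
```

View pics/s6.png

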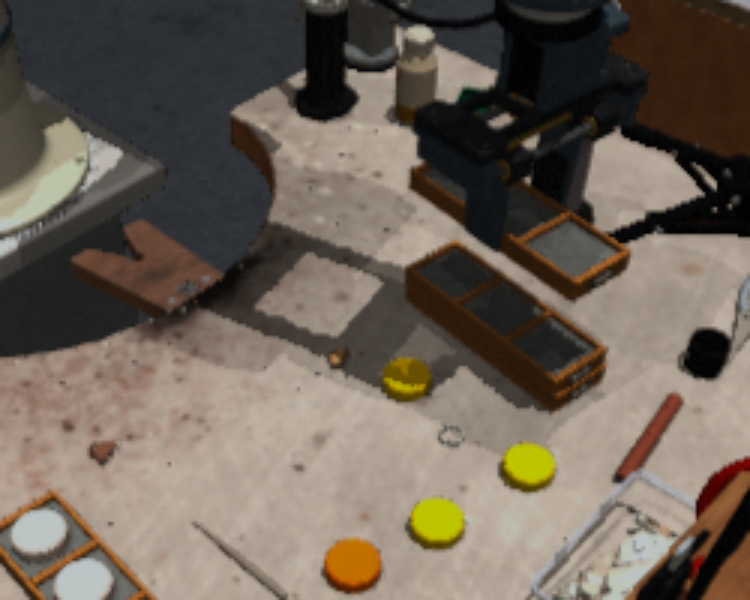

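The emptied tray is held level above the stack and parallel to it, at about (520,235) in the crop. Lowering.

```bash
python3 - <<'E'
from h import *
q=[.5803,.1865];R=Rz(-7.9)
arm.move_l(q+[.06],R,feed=.1)
arm.move_l(q+[.0455],R,feed=.03)
arm.sleep(.2);f=arm.current_force();print(arm.current_ee_pos(),f)
z=.0455
while f[2]<3 and z>.0435:
    z-=.0005;arm.move_l(q+[z],R,feed=.02);arm.sleep(.1);f=arm.current_force();print(z,f)
arm.grip(.085);arm.sleep(.2)
arm.move_l(q+[.2],feed=.12)
arm.move_to([.40,-.02,.3],Rz(3.5));arm.sleep(.2)
print(arm.current_t(),arm.current_ee_pos())
S=arm.snapshot("side");T=arm.snapshot("top")
cv2.imwrite("pics/top7.png",T[:,:,::-1]);cv2.imwrite("pics/side7.png",S[:,:,::-1])
a=T[140:270,130:380];b=S[100:280,130:370]
cv2.imwrite("pics/a7.png",cv2.resize(a,None,fx=3,fy=3,interpolation=2)[:,:,::-1]);cv2.imwrite("pics/b7.png",cv2.resize(b,None,fx=3,fy=3,interpolation=2)[:,:,::-1])
for n,im,B in(("top",T,[((140,150,195,250),.06),((322,175,370,272),.02)]),("side",S,[((278,95,357,178),.06),((137,198,222,280),.02)])):
    for r,s in trays(n,im,B): print(n,np.round(r[0],1),np.round(r[1],1),round(r[2],1),s)
E
```

```text
[0.5804362  0.18653201 0.04567547] [-0.07036779  0.55099405 -0.93421316]
0.045 [ 0.2925698  -1.07077948 -1.95296579]
0.0445 [-0.02224843  0.45801413 -0.99413267]
0.044 [ 0.11991654 -0.24407812 -0.80650969]
0.0435 [-3.19033075 -0.49193013  8.85333666]
26.9917 [ 0.40046203 -0.01958286  0.29959921]
top [579.9 186.3] [ 63.7 191.3] 82.1 [144 159  42  83 478]
top [ 537.9 -249.4] [ 63.5 191.3] 85.4 [332 184  29  81 400]
side [580.2 175.3] [ 89.3 195.5] 82.3 [285 114  69  48 490]
side [ 542.6 -250.5] [ 67.8 200.6] 85.3 [144 203  73  74 751]
```

View pics/a7.png

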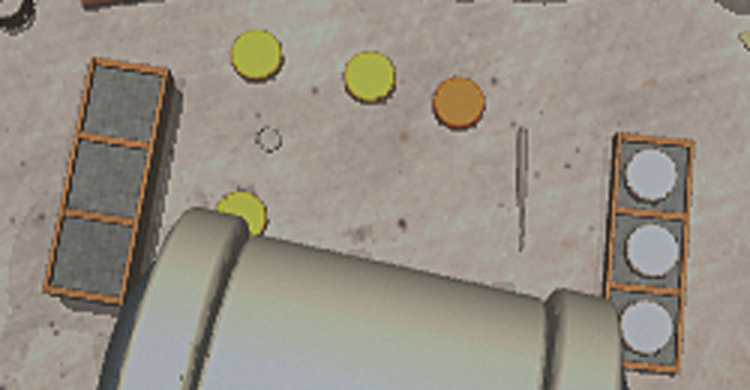

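View pics/b7.png

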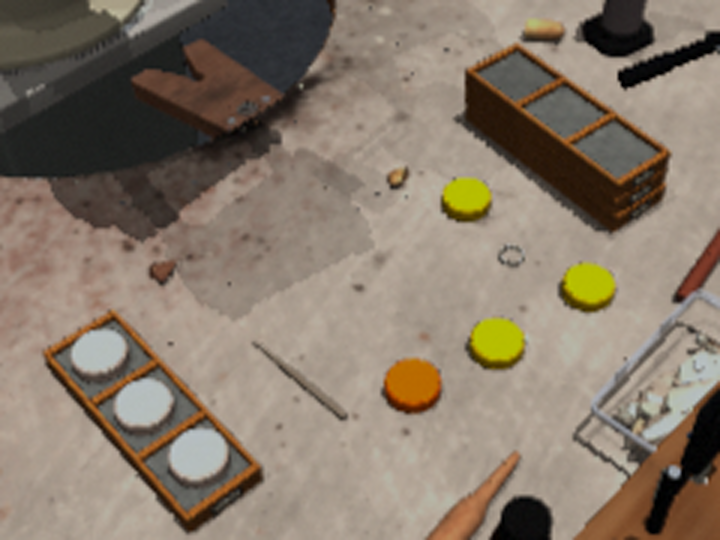

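The side view shows three flush trays in the stack, top at about (567,105), and a full filling tray at about (150,420). The robot is clear, so I'm handing in.

```bash
python3 -c "
from rig import arm
arm.sign_off();print(arm.current_t())"
```

```text
the job is handed in; nothing more can be done
the job is handed in; nothing more can be done
```

I moved the lone white tablet into the free pocket of the filling tray, then stacked the emptied tray on the two empty ones. I handed in at about 27 s; no verdict is reported.

- **Tablet:** after placing, it measured at x = -61.8 mm, y = -0.7 mm in the filling tray's frame. It looked flat in both views.
- **Filling tray:** the top view put it exactly where it was at the start, at (537.9, -249.4) mm.
- **Stack:** the emptied tray measured at (579.9, 186.3) mm, angle 82.1°. The upper empty tray had measured (580.3, 187.2) mm, 82.1°, before stacking, so they agree within about 1 mm. In the side view the three trays are flush and level. I did not re-measure the lower two, as the new tray hides them from above.
- **Disagreements:**
  - An early side picture made the held tablet look tilted, but a view between the fingers showed it nearly flat.
  - Side-view tray rectangles came out several mm off because visible side walls and shadow entered the mask, so I relied on the top view.

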